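# Start the toaster on a frozen slice

## Robot

A 6-joint arm with a two-finger parallel gripper is mounted at the origin on the work surface. World frame = base frame: x ahead of the robot, y to its left, z up, the work surface at z = 0. Lengths are in m, angles in rad, forces in N, time in s.
With the tool pointing down it reaches from about 0.35 to 0.85 m from the base axis. Payload 8.1 kg.
Tool frame: the origin (TCP) lies at the very end of the fingers, on their centre line; the grasp point (between the pads) lies 19 mm behind it; z points along the fingers, y is the line along which they close (so a half turn about z gives the same grasp; the last joint's range is limited). The gripper opens to 85 mm and grips with 20 to 120 N. Pads are 22 mm wide; open, the fingers measure 114 mm over their backs; the gripper's body (76 mm by 85 mm) begins 54 mm behind the grasp point. The pads swing forward as they close: fully open they stand 13 mm farther back than shut.
Start: joints at [-1.385, 0.13, 1.488, -0, 1.523, -0.085], TCP at [0.161, -0.578, 0.231] pointing down, gripper open.
Joint ranges: [-2.96, 2.96], [-0.89, 2.26], [0.02, 2.5], [-1.34, 4.48], [0, 2.73], [-2.66, 2.66]. Speed limits (rad/s): [2.39, 2.39, 2.79, 3.14, 3.14, 3.14].

## Interface

Orientations are given as a unit quaternion [x, y, z, w].
In Python, from rig import bot gives the robot as it stands.
- The arm moves only by the shell command python3 -m pendant 'ROWS' [OPENING]. ROWS is text: rows parted by semicolons, each of 4 numbers parted by spaces: the shift along the tool's x, y, z in cm, then the turn about the tool's z in degrees. A call has 1 to 5 rows; each row shifts and turns the commanded pose from where the row before left it, along the tool's axes as they then stand; what a row does not reach is not made up. A row lasts 1/8 s, in which the tool goes at most 62.5 mm and 10.7 degrees, less where a joint would pass 70% of its speed; a pose out of reach is approached as far as the arm can. A call with a gripper value outside its range is refused whole. OPENING is the opening, from 0 (shut) to 1 (fully open), set as the call begins (- or left out, the last holds). The fingers move at their own pace and stop on an object; the grip force is fixed at half the most. Time passes only in rows, so rows that do not move let the fingers close. It gives the time, the measured TCP pose, the force, the opening and the grip force at its end, in the units of the state.
- bot.get_state(): the state, without advancing time (a new reading comes with each control period).
- bot.read_camera(name): name is "side" or "top" or "wrist"; returns the picture (420x560x3 uint8, red, green, blue); there is no depth.
- bot.camera_params(name): a dict with "intrinsics" (3x3 intrinsics, pixels), "T" (4x4, takes a point from camera to world coordinates). Camera axes: x right, y down, z forward; pixel columns grow to the right and rows downward; lengths in m; the calibration is good to about 2 mm. The wrist camera is an equidistant fisheye: a pixel r from the principal point sees the ray r / f radians off the axis. A picture is of the moment at which its call begins: read the wrist's pose just before it. camera_params takes no time and is no camera call; for the wrist camera it gives the pose at the moment of the call.
- bot.sign_off(): hands the job in; it is judged then, once.
The state is a dict: "time_s": time; "joints": joint angles; "qd": joint speeds; "joint_torque": joint torques, N m; "position": TCP position; "orientation": TCP orientation; "wrist_force": force on the tool from outside, world axes, zero at the start; "moment": the same for the moment, N m; "finger_gap": finger opening in m; "finger_force": force on a finger pad.
Only numpy, scipy, OpenCV 4.12 (cv2) and the standard library are available. Lean on these libraries where they do the work, as an engineer would, in place of code of your own. Each camera call takes 0.05 s, during which the arm holds its last target. There are 200 camera calls.

## Task

Start toasting the frozen slice: first switch on the socket that holds the toaster's plug by pressing the raised near end of the rocker in front of it, then push the toaster lever on the bread's side fully down, and last press the oblong frozen-bread button fully in and let it spring back. Only press: do not lift the bread, do not work the other rockers, the other lever or the round cancel button, and leave the mug, jars and other things on the worktop where they stand.

Things in the scene. Friction and masses are not known exactly. Their poses are not given: they have to be found in the camera images.
- block: White three-way switched socket block, fixed, 110 (x) x 205 (y) x 35 mm high; origin at the centre of its underside, z up, x from its rocker side to its socket side, y along it. Three sockets at x = +20 mm, y = +60, 0, -60 mm; each has its rocker right in front of it, pivot at x = -30 mm, same y.
- plug: The toaster's plug, fixed in one of the sockets: black, 46 x 44 x 12 mm base with a smaller step on it, 23 mm high in all, and a short round stub pointing away from the rockers. Origin: centre of its underside, over its socket. The other sockets hold a black charger (plain 40 x 40 mm block, 42 mm high) and a flat round black blank (42 mm across, 4 mm high), fixed.
- rocker_left (a joint): the left (block y = +60 mm) rocker switch of the socket block: 0 = off (near half, towards the robot, stands up at 18 degrees; far half level), 0.32 rad = on (near half pressed level). Stays where it is left; pressing the near end takes about 3 N. Starts at 0 to 0.03.
- rocker_left_near (a point): top of the left rocker's near half, 17 mm from its pivot, where to press straight down (it sinks about 5 mm, to 40 mm above the worktop). The rocker is 24 mm wide and 42 mm long in all, white plastic like the block; finger clear of the pivot and the far half.
- rocker_mid (a joint): the middle (block y = 0) rocker switch of the socket block: 0 = off (near half, towards the robot, stands up at 18 degrees; far half level), 0.32 rad = on (near half pressed level). Stays where it is left; pressing the near end takes about 3 N. Starts at 0 to 0.03.
- rocker_mid_near (a point): top of the middle rocker's near half, 17 mm from its pivot, where to press straight down (it sinks about 5 mm, to 40 mm above the worktop). The rocker is 24 mm wide and 42 mm long in all, white plastic like the block; finger clear of the pivot and the far half.
- rocker_right (a joint): the right (block y = -60 mm) rocker switch of the socket block: 0 = off (near half, towards the robot, stands up at 18 degrees; far half level), 0.32 rad = on (near half pressed level). Stays where it is left; pressing the near end takes about 3 N. Starts at 0 to 0.03.
- rocker_right_near (a point): top of the right rocker's near half, 17 mm from its pivot, where to press straight down (it sinks about 5 mm, to 40 mm above the worktop). The rocker is 24 mm wide and 42 mm long in all, white plastic like the block; finger clear of the pivot and the far half.
- toaster: Steel toaster, fixed, 210 deep (x) x 220 wide (y) x 185 mm high; origin at the centre of its underside, z up, x from its lever side to its back, y to the left as seen facing the levers. Two bread slots (135 x 22 mm) run along x at y = +50 (left) and -50 mm (right), each worked by the lever in front of it. A flat black 5 mm cover lies fixed over the slot without bread.
- bread: Stiff frozen slice of bread, loose, 120 x 14 x 105 mm, 30 to 55 g, standing on edge in one of the two slots, its top 20 mm proud of the toaster. Origin at the middle of its lower edge, at toaster z = 100 mm, sinking to 60 mm with the lever of its slot.
- lever_left (a joint): the left carriage lever of the toaster: 0 = up, 0.040 m = fully down at its stop. Needs about 4 N and stays where it is left (friction). Starts at 0 to 0.003.
- lever_left_top (a point): centre of the flat top of the left lever's black grip (34 x 36 mm, 12 mm thick), which sticks out of the toaster's front; its middle is 33 mm from the front face. Moves down with the lever, from 171 to 131 mm above the worktop. Its slot lies at toaster y = +50 mm.
- lever_right (a joint): the right carriage lever of the toaster: 0 = up, 0.040 m = fully down at its stop. Needs about 4 N and stays where it is left (friction). Starts at 0 to 0.003.
- lever_right_top (a point): centre of the flat top of the right lever's black grip (34 x 36 mm, 12 mm thick), which sticks out of the toaster's front; its middle is 33 mm from the front face. Moves down with the lever, from 171 to 131 mm above the worktop. Its slot lies at toaster y = -50 mm.
- bar_button (a joint): the black oblong (14 x 36 mm, long side along toaster y) frozen-bread button on the front strip of the toaster's top: 0 = out, 0.005 m = fully in. Spring return, 2 N at first, 5 N fully in.
- bar_button_top (a point): centre of the top face of the bar button, at toaster x = -87 mm, y = +45 mm; out, it stands 9 mm above the toaster's top (194 mm above the worktop).
- round_button (a joint): the black round (16 mm across) cancel button (to be left alone) on the front strip of the toaster's top: 0 = out, 0.005 m = fully in. Spring return, 2 N at first, 5 N fully in. Its centre is at toaster x = -87 mm, y = -45 mm; it too stands 9 mm high.
- mug: Bystander, loose: white mug, 76 mm across, 88 mm high, in front of the toaster between the lever approaches. Origin at the centre of its underside.
- spice_a: Bystander, loose: spice jar, 40 mm across, 75 mm high, on the rocker side of the block. Origin at the centre of its underside.
- spice_b: Bystander, loose: second spice jar, 40 mm across, 75 mm high, on the rocker side of the block. Origin at the centre of its underside.
- jam: Bystander, loose: jam jar, 64 mm across, 100 mm high, behind the toaster. Origin at the centre of its underside.
- canister: Bystander, loose: aluminium canister, 84 mm across, 130 mm high, behind the block. Origin at the centre of its underside.
- bowl: Bystander, loose: blue bowl, 130 mm across, 50 mm high, at the left of the worktop. Origin at the centre of its underside.
- cleaner: Bystander, loose: white bottle, 68 mm across, 170 mm high, at the right of the worktop. Origin at the centre of its underside.
Mind the look-alikes: they are no part of the job. Leave any green look-alike of the block alone.

How it is judged:
By the outcome, as a careful person would: the job done as asked, in the order asked, and still so for the second after the job is handed in, with the robot touching nothing.
It also fails if it takes over 48 s, if anything falls off the work surface, if the arm or the gripper's body presses on something with over 40 N, if the wrist force passes 120 N, or if a joint passes its speed limit or range.

## Working session

There is one attempt and no reset: what is moved stays moved. The work goes in short steps, Python scripts to look and compute and a shell command to move; the robot and the scene stay as the last step left them, time stands still between calls to the robot, and variables do not carry over. Pictures are saved under pics/ and viewed, at most 10 in all, crops included, and the job is handed in when it is done.

```bash
mkdir -p pics; ls; python3 - <<'E'
from rig import bot
import cv2
for n in("top","side"):
    im=bot.read_camera(n); cv2.imwrite(f"pics/{n}0.png",im[:,:,::-1])
    p=bot.camera_params(n); print(n,p["intrinsics"],p["T"].round(4) if hasattr(p["T"],'round') else p["T"])
s=bot.get_state(); print(s["time_s"],s["position"],s["orientation"],s["finger_gap"])
E
```

```text
pics
top [[452.18010632   0.         278.13944198]
 [  0.         452.18010632 207.94866656]
 [  0.           0.           1.        ]] [[ 0.0095 -0.9823  0.1871  0.3262]
 [-0.9999 -0.0081  0.0081  0.0195]
 [-0.0064 -0.1871 -0.9823  1.3612]
 [ 0.      0.      0.      1.    ]]
side [[421.5730229    0.         269.32989183]
 [  0.         421.5730229  209.91080369]
 [  0.           0.           1.        ]] [[-0.8704 -0.2531  0.4224  0.0817]
 [-0.4919  0.4853 -0.7229  0.831 ]
 [-0.022  -0.8369 -0.5469  0.7436]
 [ 0.      0.      0.      1.    ]]
0.1 [ 0.16042942 -0.57762745  0.23033231] [ 9.90846877e-01  1.34987915e-01 -4.23811043e-05 -8.53062597e-04] 0.0849931839285229
```

View pics/top0.png

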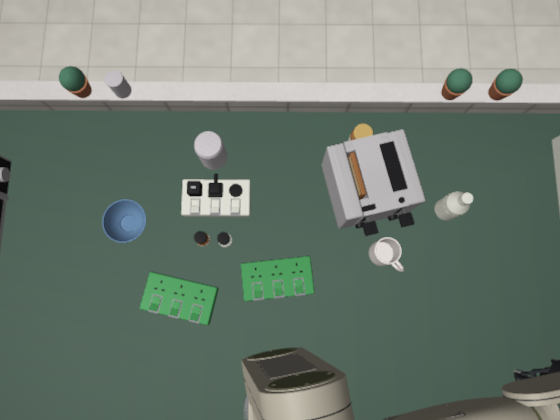

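View pics/side0.png

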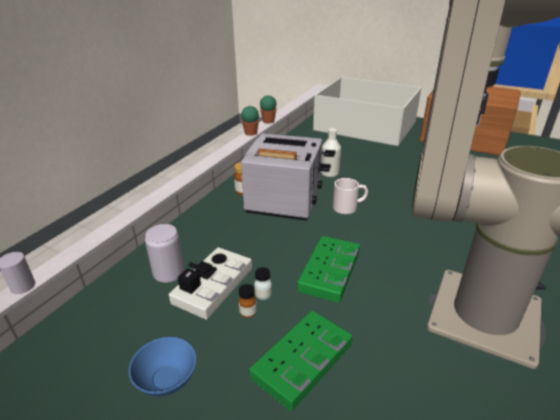

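The white block is at top (216,198), with rockers at about (195/215/236, 206). Something with a stub at (216,178) sits in the middle socket, and a round blank is at (236,190). Look-alikes are the green blocks at (180,298) and (277,279). The bread is at (356,175) in the toaster's left slot. The left lever is at (370,228), the right lever at (406,219), and the oblong button at about (369,208). I'll check with close crops.

```bash
cat > h.py <<'E'
import numpy as np,cv2
from rig import bot
def ray(n,u,v,z):
    p=bot.camera_params(n);K=np.array(p["intrinsics"]);T=np.array(p["T"])
    d=T[:3,:3]@np.linalg.solve(K,[u,v,1.]);o=T[:3,3]
    return (o+d*(z-o[2])/d[2])
def proj(n,P):
    p=bot.camera_params(n);K=np.array(p["intrinsics"]);T=np.linalg.inv(np.array(p["T"]))
    q=K@(T[:3,:3]@np.array(P)+T[:3,3]);return q[:2]/q[2]
E
python3 - <<'E'
from h import *
im=cv2.imread("pics/top0.png")
a=cv2.resize(im[165:225,170:260],None,fx=4.4,fy=4.4,interpolation=2)
b=cv2.resize(im[120:245,310:435],(396,396),interpolation=2)
s=cv2.imread("pics/side0.png");c=cv2.resize(s[240:320,160:260],(396,316),interpolation=2)
d=cv2.resize(s[125:225,235:335],(396,316),interpolation=2)
out=np.zeros((600,800,3),np.uint8);out[:264,:396]=a;out[:300,400:796]=cv2.resize(b,(396,300));out[284:600,:396]=c;out[300:600,400:796]=cv2.resize(d,(396,300))
cv2.imwrite("pics/crop.png",out)
# block
m=(im.min(2)>170).astype(np.uint8);m[:160]=0;m[:,:170]=0;m[:,262:]=0;m[230:]=0;m[:175]=0
m=cv2.morphologyEx(m,3,np.ones((9,9)))
c=max(cv2.findContours(m,0,2)[0],key=cv2.contourArea)
P=np.array([ray("top",*q[0],.035)[:2] for q in c],np.float32)
print("block",cv2.minAreaRect(P), cv2.minAreaRect(c))
# dark blobs near toaster / block
g=im.max(2)
for nm,(x0,x1,y0,y1),z in(("toaster",(320,430,130,245),.17),("block",(180,250,172,218),.05)):
    m=np.zeros(g.shape,np.uint8);m[y0:y1,x0:x1]=g[y0:y1,x0:x1]<32
    n,_,st,ce=cv2.connectedComponentsWithStats(m)
    for i in range(1,n):
        if st[i,4]>12: print(nm,st[i],ce[i].round(1),ray("top",*ce[i],z).round(3))
E
```

```text
block ((0.6109593510627747, 0.21968607604503632), (0.1044507548213005, 0.20200972259044647), 0.4500459134578705) ((215.0, 197.0), (34.0, 68.0), 90.0)
block [216 183   5  11  19] [219.2 189.2] [0.631 0.206 0.05 ]
block [189 184  13  12  46] [197.2 191.5] [0.624 0.272 0.05 ]
```

View pics/crop.png

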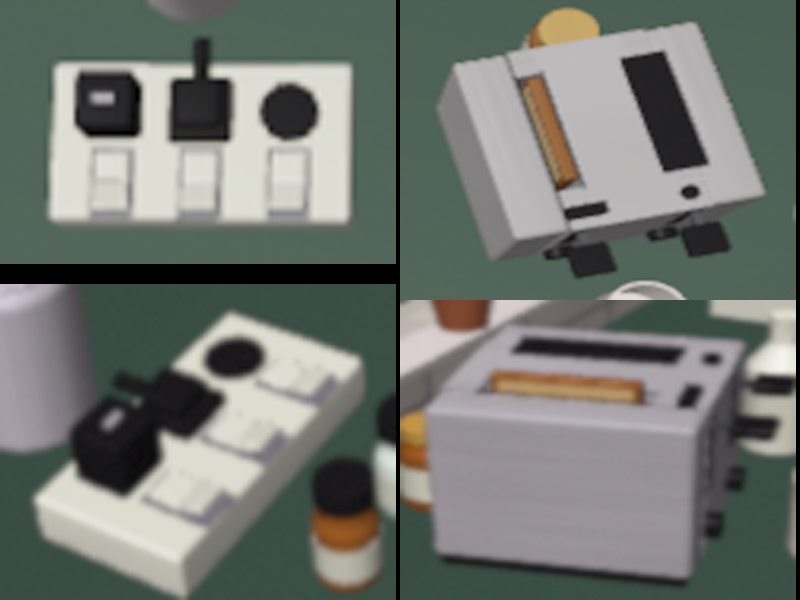

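The crops confirm that the plug, with its step and stub, is in the middle socket. The charger is left and the blank is right. The bread is in the left slot, next to the oblong button, and the lever in front of it is the left one.

```bash
python3 - <<'E'
from h import *
im=cv2.imread("pics/top0.png");g=im.max(2)
print(g[228,370],g[219,406],g[208,369],im[235,330])
S=np.zeros(g.shape,np.uint8);S[130:245,320:430]=(g[130:245,320:430]<58)
n,_,st,ce=cv2.connectedComponentsWithStats(S)
for i in range(1,n):
    if st[i,4]>12:
        x,y,w,h,_=st[i];print(st[i],ce[i].round(1),[ray("top",*ce[i],z)[:2].round(4) for z in(.171,.190,.194)])
S=np.zeros(g.shape,np.uint8);S[172:205,183:250]=(g[172:205,183:250]<70)
n,_,st,ce=cv2.connectedComponentsWithStats(S)
for i in range(1,n):
    if st[i,4]>12: print(st[i],ce[i].round(1),[ray("top",*ce[i],z)[:2].round(4) for z in(.039,.055,.077)])
print("rocker mid near end", ray("top",215.3,213.3,.041),ray("top",215.3,199,.035))
for u,v in((201,239),(224,239)): print("jar",ray("top",u,v,.075))
for u,v in((383,246),): print("mug",ray("top",u,v,.088))
s=cv2.imread("pics/side0.png")
E
```

```text
37 37 37 [ 90 102  83]
[380 142  27  49 646] [392.8 166.1] [array([ 0.6714, -0.2819]), array([ 0.6659, -0.2771]), array([ 0.6647, -0.276 ])]
[399 198   5   4  16] [401.  199.5] [array([ 0.5786, -0.3003]), array([ 0.5746, -0.2952]), array([ 0.5737, -0.2941])]
[362 205  13   6  51] [367.9 207.5] [array([ 0.5559, -0.2109]), array([ 0.5522, -0.2073]), array([ 0.5514, -0.2065])]
[388 213  26  14 200] [403.4 218.9] [array([ 0.5258, -0.3046]), array([ 0.5227, -0.2994]), array([ 0.522 , -0.2983])]
[355 217  23  19 211] [367.7 226.7] [array([ 0.504 , -0.2091]), array([ 0.5012, -0.2055]), array([ 0.5006, -0.2047])]
[209 174  13  23 211] [215.1 187.8] [array([0.6379, 0.2204]), array([0.6342, 0.218 ]), array([0.629 , 0.2146])]
[187 182  15  14 171] [194.5 188.7] [array([0.6346, 0.2821]), array([0.6309, 0.2789]), array([0.6257, 0.2745])]
[230 185  12  11 110] [235.3 190. ] [array([0.6317, 0.1594]), array([0.6281, 0.1577]), array([0.623 , 0.1554])]
rocker mid near end [0.55985641 0.21668991 0.041     ] [0.60447699 0.21913404 0.035     ]
jar [0.47882248 0.24991244 0.075     ]
jar [0.47939699 0.18404915 0.075     ]
mug [ 0.46194865 -0.26648812  0.088     ]
```

```bash
python3 -m pendant '3 -3.3 -0.5 0;3 -3.3 -0.5 0;3 -3.3 -0.5 0;3 -3.3 0 0;3 -3.3 0 0' 0; python3 -m pendant '3.5 -4 0 0;3.5 -4 0 0;3.5 -4 0 0;3.5 -4 0 0;3.5 -4 0 0'; python3 -m pendant '3.5 -4 0 0;3.5 -4 0 0;3.5 -4 0 0;3.5 -4 0 0;3.5 -4 0 0'
```

```text
time_s: 0.72
position: [0.2613, -0.3775, 0.2459]
orientation: [0.991, 0.135, -0.0, -0.0]
wrist_force: [1.2, 0.5, 0.2]
finger_gap: -0.0001
finger_force: 0.0
time_s: 1.35
position: [0.3763, -0.1378, 0.2461]
orientation: [0.991, 0.135, 0.0, 0.0]
wrist_force: [0.6, -0.1, 0.5]
finger_gap: 0.0001
finger_force: 0.0
time_s: 1.98
position: [0.4915, 0.1018, 0.246]
orientation: [0.991, 0.135, -0.0, 0.0]
wrist_force: [0.8, 0.1, 0.6]
finger_gap: 0.0
finger_force: 0.0
```

```bash
python3 -m pendant '3.4 -3.1 2 0;3.4 -3.1 3 0;3.3 -3.1 3 0;0 0 2 7.8;0 0 1 7.7'; python3 -m pendant '0 0 0.5 0;0 0 0 0'; python3 - <<'E'
from h import *
cv2.imwrite("pics/w1.png",bot.read_camera("wrist")[:,:,::-1]);t=bot.read_camera("top")[:,:,::-1]
w=cv2.imread("pics/w1.png");o=np.zeros((420,800,3),np.uint8);o[:,:560]=w;c=cv2.resize(t[160:250,180:260],(240,270));o[:270,560:]=c
cv2.imwrite("pics/w1b.png",o)
E
```

```text
time_s: 2.6
position: [0.5622, 0.2169, 0.1333]
orientation: [1.0, -0.001, -0.002, 0.001]
wrist_force: [0.6, -1.0, -0.3]
finger_gap: 0.0002
finger_force: 0.0
time_s: 2.85
position: [0.5633, 0.2165, 0.131]
orientation: [1.0, 0.002, -0.0, 0.0]
wrist_force: [-0.3, -0.7, -0.0]
finger_gap: 0.0001
finger_force: 0.0
```

View pics/w1b.png

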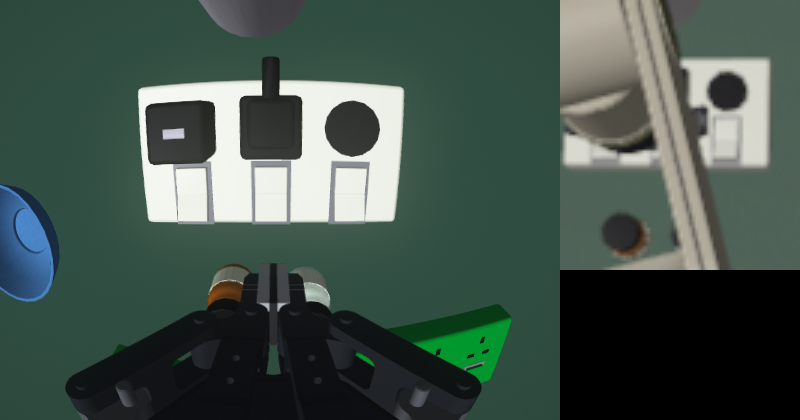

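The wrist view shows the fingertips at (273,268) and the middle rocker from (270,162) to (271,222). I'll turn those pixels into positions with the fisheye model.

```bash
cat >> h.py <<'E'
def wray(u,v,z):
    p=bot.camera_params("wrist");K=np.array(p["intrinsics"]);T=np.array(p["T"])
    d=np.array([u-K[0,2],v-K[1,2]]);r=np.hypot(*d);a=r/K[0,0]
    D=T[:3,:3]@np.r_[d/r*np.sin(a),np.cos(a)];o=T[:3,3];return o+D*(z-o[2])/D[2]
E
python3 - <<'E'
from h import *
for n,u,v,z in(("near end",271,221,.041),("far end",270.5,163,.035),("blank",352,128.5,.039),("cornerNL",149,221,.035),("cornerNR",395,220,.035),("rL near",195,222,.041),("rR near",350,222,.041)): print(n,wray(u,v,z).round(4))
print(bot.get_state()["position"])
E
```

```text
near end [0.5611 0.217  0.041 ]
far end [0.605  0.2174 0.035 ]
blank [0.6326 0.1575 0.039 ]
cornerNL [0.5584 0.3182 0.035 ]
cornerNR [0.5596 0.1146 0.035 ]
rL near [0.56   0.2766 0.041 ]
rR near [0.5602 0.155  0.041 ]
[0.56396812 0.21660901 0.1320176 ]
```

```bash
python3 -m pendant '0 0 3 0;0 0 3 0;0 0 2 0;0 0 0.4 0;0 0 0.4 0';  python3 -m pendant '0 0 0.2 0;0 0 0.2 0;0 0 0 0'
```

```text
time_s: 3.58
position: [0.5644, 0.2169, 0.0446]
orientation: [1.0, 0.0, 0.001, -0.0]
wrist_force: [-1.8, 0.3, 4.9]
finger_gap: -0.0003
finger_force: 1.8
time_s: 3.95
position: [0.5642, 0.2169, 0.0401]
orientation: [1.0, 0.0, 0.001, -0.0]
wrist_force: [-0.8, 1.3, 5.0]
finger_gap: -0.0002
finger_force: 2.1
```

```bash
python3 -m pendant '0 0 0.1 0;0 0 0.1 0;0 0 0 0'
```

```text
time_s: 4.32
position: [0.5644, 0.217, 0.0399]
orientation: [1.0, 0.0, 0.001, -0.0]
wrist_force: [-9.9, -2.5, 19.5]
finger_gap: -0.0001
finger_force: 9.8
```

The rocker has reached its stop: 19.5 N at z = 39.9 mm. I'll lift and check.

```bash
python3 -m pendant '0 0 -2 0;0 0 -4 0;0 0 -4 0;0 0 0 0'; python3 - <<'E'
from h import *
w=bot.read_camera("wrist")[:,:,::-1];cv2.imwrite("pics/w2.png",cv2.resize(w[70:250,120:420],(750,450),interpolation=2))
E
```

```text
time_s: 4.82
position: [0.5668, 0.2175, 0.1429]
orientation: [1.0, 0.0, 0.004, -0.001]
wrist_force: [0.3, 0.8, 0.7]
finger_gap: -0.0001
finger_force: 0.0
```

View pics/w2.png

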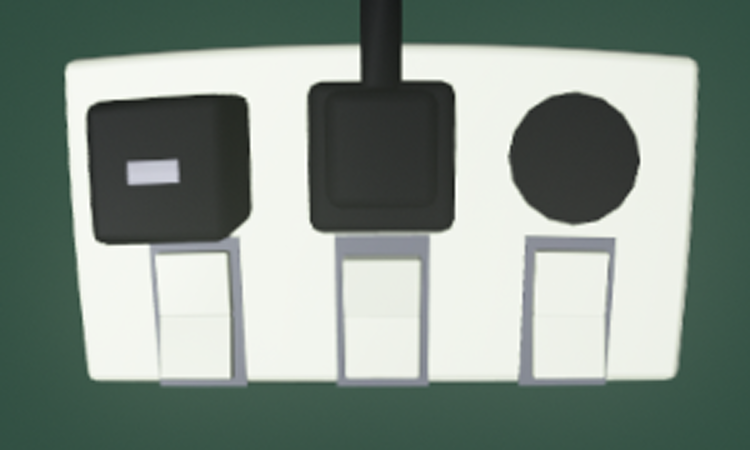

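The middle rocker's shading is now reversed, with its near half level, so it is on. The outer two are unchanged. Next is the toaster.

```bash
python3 -m pendant '-1 1 -4.5 0;-1.5 4 -3.5 0;-1.5 4.5 -3.5 0;-1.5 5 -1.5 0;-1.5 5 0 0'; python3 -m pendant '-1.5 5 0 0;-1.5 5 0 0;-1.5 5 0 0;-1.5 5 0 0;-0.5 4.3 0 0';python3 -m pendant '0 0 0 -7.2;0 0 0 -7.1;0 0 0 0'; python3 - <<'E'
from h import *
w=bot.read_camera("wrist")[:,:,::-1];cv2.imwrite("pics/w3.png",w)
E
```

```text
time_s: 5.5
position: [0.4935, 0.0202, 0.2682]
orientation: [1.0, 0.0, 0.001, 0.0]
wrist_force: [0.6, -0.1, -0.1]
finger_gap: -0.0002
finger_force: 0.0
time_s: 6.12
position: [0.4274, -0.2229, 0.2662]
orientation: [1.0, -0.0, -0.001, -0.0]
wrist_force: [0.7, 0.5, -0.4]
finger_gap: -0.0
finger_force: 0.0
time_s: 6.5
position: [0.4282, -0.2213, 0.2661]
orientation: [0.992, 0.124, -0.001, -0.001]
wrist_force: [0.2, 0.7, -0.4]
finger_gap: -0.0001
finger_force: 0.0
```

View pics/w3.png

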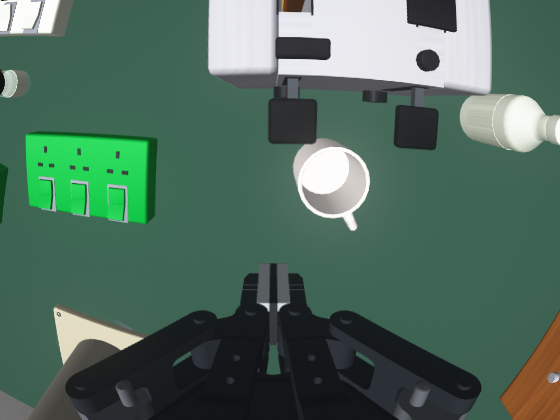

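The wrist view shows the left grip at (293,120), the bar button at (303,48), the round button at (428,60), and the mug at (333,182), clear of the left lever.

```bash
python3 - <<'E'
from h import *
L=wray(292.5,119,.171)[:2];R=wray(416.5,126,.171)[:2];B=wray(303,47,.194)[:2];C=wray(428,60,.194)[:2]
print(L,R,B,C,np.degrees(np.arctan2(-(L-R)[0],(L-R)[1])),np.degrees(np.arctan2(-(B-C)[0],(B-C)[1])))
print("edges",wray(292,98,.171),wray(292,142,.171),wray(269,120,.171),wray(316,120,.171))
s=bot.get_state();from scipy.spatial.transform import Rotation as Ro
M=Ro.from_quat(s["orientation"]).as_matrix()
ax=np.array([np.cos(np.radians(14.3)),np.sin(np.radians(14.3))])
for n,q,z in(("lever",L-.004*ax,.19),("bar",B,.21)): print(n,M.T@(np.r_[q,z]-s["position"])*100)
E
```

```text
[ 0.50355522 -0.21788518] [ 0.52655509 -0.31224296] [ 0.5527246 -0.2109604] [ 0.57350333 -0.29712299] 13.698811327562598 13.55841018556034
edges [ 0.51842584 -0.21365835  0.171     ] [ 0.48699703 -0.22184362  0.171     ] [ 0.49859591 -0.20154417  0.171     ] [ 0.50735418 -0.23467466  0.171     ]
lever [6.98120804 1.52405309 7.62768865]
bar [12.31609584  2.05168918  5.62147825]
```

```bash
python3 -m pendant '3.5 0.7 0 0;3.3 0.7 0 0;0 0 4 0;0 0 3.4 0;0 0 0 0'; python3 -m pendant '0 0 1 0;0 0 1 0;0 0 0.8 0;0 0 0.8 0;0 0 0.8 0'
```

```text
time_s: 7.18
position: [0.496, -0.2166, 0.1895]
orientation: [0.992, 0.124, -0.003, -0.002]
wrist_force: [-0.4, -0.5, -0.5]
finger_gap: 0.0003
finger_force: 0.0
time_s: 7.8
position: [0.4985, -0.2184, 0.1494]
orientation: [0.992, 0.125, 0.0, 0.0]
wrist_force: [0.5, -2.0, 3.6]
finger_gap: -0.0001
finger_force: 1.5
```

```bash
python3 -m pendant '0 0 0.6 0;0 0 0.5 0;0 0 0.3 0;0 0 0.2 0;0 0 0 0'; python3 -m pendant '0 0 0.1 0;0 0 0.1 0;0 0 0 0'
```

```text
time_s: 8.43
position: [0.4978, -0.218, 0.133]
orientation: [0.992, 0.125, -0.0, -0.0]
wrist_force: [0.1, -0.3, 2.0]
finger_gap: -0.0002
finger_force: 0.6
time_s: 8.8
position: [0.4978, -0.218, 0.1311]
orientation: [0.992, 0.125, -0.0, -0.0]
wrist_force: [-1.3, 0.9, 2.2]
finger_gap: 0.0002
finger_force: 1.0
```

```bash
python3 -m pendant '0 0 0.1 0;0 0 0.1 0;0 0 0 0'
```

```text
time_s: 9.18
position: [0.4979, -0.2181, 0.1309]
orientation: [0.992, 0.125, -0.0, 0.0]
wrist_force: [-7.7, 2.9, 15.4]
finger_gap: -0.0
finger_force: 7.8
```

The lever is at its stop: 15 N at z = 0.131. I'll lift and check again before the button.

```bash
python3 -m pendant '0 0 -3 0;0 0 -4 0;0 0 -3 0;-2 0 -2 0;0 0 0 0'; python3 - <<'E'
from h import *
w=bot.read_camera("wrist")[:,:,::-1];cv2.imwrite("pics/w4.png",w)
E
```

```text
time_s: 9.8
position: [0.479, -0.2238, 0.251]
orientation: [0.992, 0.124, 0.001, 0.001]
wrist_force: [-0.2, 0.1, -0.0]
finger_gap: 0.0001
finger_force: 0.0
```

View pics/w4.png

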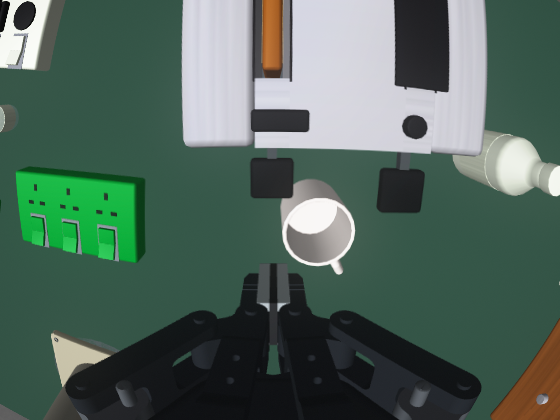

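The bread has sunk, the left lever is lower, and the mug hasn't moved. The bar button is at (280,120).

```bash
python3 - <<'E'
from h import *
from scipy.spatial.transform import Rotation as Ro
s=bot.get_state();M=Ro.from_quat(s["orientation"]).as_matrix()
B=wray(280,119,.194);print(B,M.T@(B-s["position"])*100)
E
```

```text
[ 0.55317461 -0.20991142  0.194     ] [7.52021798 0.5292799  5.5559016 ]
```

```bash
python3 -m pendant '3.7 0.2 0 0;3.7 0.3 2 0;0 0 2 0;0 0 0.8 0;0 0 0 0'; python3 -m pendant '0 0 0.4 0;0 0 0.3 0;0 0 0.3 0;0 0 0 0'
```

```text
time_s: 10.48
position: [0.5504, -0.2094, 0.2]
orientation: [0.992, 0.124, -0.001, -0.001]
wrist_force: [0.2, 0.6, 2.0]
finger_gap: -0.0003
finger_force: 0.0
time_s: 10.98
position: [0.5518, -0.21, 0.1918]
orientation: [0.992, 0.125, 0.0, 0.0]
wrist_force: [-0.9, -1.8, 2.9]
finger_gap: -0.0001
finger_force: 1.5
```

```bash
python3 -m pendant '0 0 0.1 0;0 0 0.1 0;0 0 0.1 0;0 0 0 0;0 0 0 0'; python3 -m pendant '0 0 0.1 0;0 0 0 0'
```

```text
time_s: 11.6
position: [0.5518, -0.21, 0.189]
orientation: [0.992, 0.125, 0.0, 0.0]
wrist_force: [-3.1, -1.8, 6.9]
finger_gap: 0.0002
finger_force: 3.6
time_s: 11.85
position: [0.5518, -0.21, 0.1889]
orientation: [0.992, 0.125, 0.0, 0.0]
wrist_force: [-4.6, 0.3, 12.7]
finger_gap: -0.0001
finger_force: 6.3
```

The button is fully in: 12.7 N at its stop. I'll release it, back off and check.

```bash
python3 -m pendant '0 0 -1 0;0 0 -3 0;0 0 -3 0;-5 0 -1 0;-4 0 0 0'; python3 -m pendant '0 0 0 0;0 0 0 0;0 0 0 0'; python3 - <<'E'
from h import *
w=bot.read_camera("wrist")[:,:,::-1];t=bot.read_camera("top")[:,:,::-1]
o=np.zeros((420,800,3),np.uint8);o[:,:400]=cv2.resize(w[:,:],(400,300))[:0] if 0 else 0
o[:300,:400]=cv2.resize(w,(400,300));o[:300,400:]=cv2.resize(t,(400,300));cv2.imwrite("pics/w5.png",o[:300])
E
```

```text
time_s: 12.48
position: [0.4638, -0.2319, 0.268]
orientation: [0.992, 0.125, 0.0, 0.0]
wrist_force: [0.5, 0.1, 0.6]
finger_gap: -0.0001
finger_force: 0.0
time_s: 12.85
position: [0.465, -0.2315, 0.267]
orientation: [0.992, 0.125, -0.0, -0.0]
wrist_force: [-0.4, 0.1, 1.3]
finger_gap: -0.0003
finger_force: 0.0
```

View pics/w5.png

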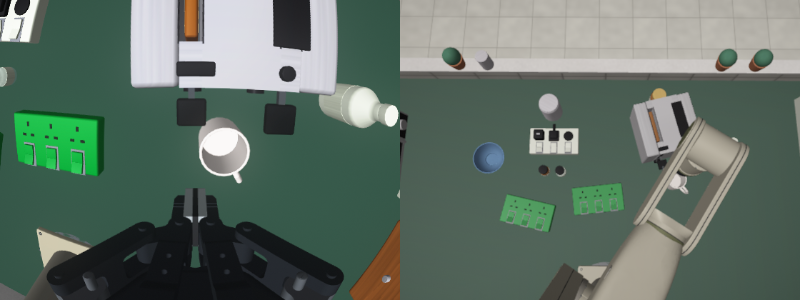

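The left lever is down, the bread is sunk, everything else stands where it was, and the robot is touching nothing.

```bash
python3 -c "
from rig import bot
print(bot.sign_off())"
```

```text
the job is handed in; nothing more can be done
None
```

I pressed the middle rocker on (the toaster's socket), then the bread-side (left) lever fully down, then the frozen-bread button fully in and let go; each hit its stop, nothing else moved, and I handed the job in after about 13 s on the robot's clock.

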